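# Uncouple the drawbar from the hitch ball

## Task

Uncouple the blue drawbar from its hitch ball on the service stand: pull the yellow-headed safety pin up out of the latch and put it in the round metal parts dish, then draw the red latch tab out sideways against its spring and lift the coupler off the ball. Finish while holding the coupler still, about 5 cm or more above its coupled height, and do not let go of it or put it down; leave the solder reel and the dropper bottle where they are.

Things in the scene. Friction and masses are not known exactly. Their poses are not given: they have to be found in the camera images.
- hitch_stand: grey fixed steel stand, plate x -67..203, y -50..50, 12 mm thick. Origin on the bench under the hitch ball; x runs along the drawbar from ball to pivot, y to the left of that, z up. Ball 32 mm across, centre z = 64 mm, 30 mm collar below it (z 44..50). Drawbar pivot: axis parallel to y through x = 165, z = 70 mm, between cheeks 88 mm high (x 147..183, y to +-34 mm)
- socket (a point): centre of the coupler's socket: at the ball's centre when coupled; the coupler's top face is 26 mm above it, the latch guides reach 34 mm above it. Axes as the coupler
- drawbar (a joint): angle of drawbar and coupler about the pivot: 0 coupled on the ball, positive raises the coupler (0.30 = about 5 cm up at the ball), stop at 0.8. It falls back by its own weight (3 to 5 N at the coupler) when not held. While the latch is closed it moves only about 0.02 to 0.03.
- latch (a joint): withdrawal of the latch (m): 0 closed, 0.014 fully out. Slides along the coupler's -y. A spring closes it: 4 N at 0, 8 N at 0.014. Its pawl hooks under the ball's collar until withdrawn about 7 mm; keep it out while lifting; above 0.28 rad of drawbar it may spring back. The safety pin blocks it (2 to 5 mm play)
- pull_tab (a point): grip point on the latch's red upright pull tab: tab 26 (x) x 10 (y, its sliding direction) x 50 mm tall; the point is in its middle, 28 mm above its foot, 22 mm below its top; at (0, -50, 125) mm in the stand's frame when coupled and closed. Axes as the coupler. Beside the tab everything but the safety pin is below z = 99 mm
- safety_pin: loose safety pin, 41 mm long, 30 g: steel shank 6 mm thick, 14 mm long, flange 16 mm wide, yellow head 10 (x) x 22 (y) x 24 (z) mm. Origin at the shank's tip, z toward the head. Starts upright in a hole through latch and coupler, at (0, 10, 83) mm in the stand's frame, turned up to 0.4 rad; lifts straight out, clear after 16 mm
- pin_head (a point): centre of the yellow head of the safety pin, 29 mm above the pin's origin; axes as the pin.
- dish: round bare-metal parts dish, open at the top, 92 mm across at the foot and 104 mm at the rim, 30 mm high, floor 4 mm and walls 3 mm thick, fixed to the bench. Origin at the centre of its underside
- solder_reel: bystander: blue and grey solder reel, 54 mm across, 36 mm high, loose. Origin at the centre of its underside.
- bottle: bystander: clear dropper bottle, 35 mm across, 104 mm tall, loose. Origin at the centre of its underside.
- coupler: blue drawbar (36 x 30 mm bar) with the dark steel coupler housing at its near end, 80 x 52 mm, sitting over the ball like a cap; it carries the latch. Origin on the pivot axis, (165, 0, 70) mm in the stand's frame; axes as the stand when coupled
Things that resemble listed ones, but are neither listed nor needed, are in the scene too. Of the things that look like the dish, the larger one is meant.

How it is judged:
On the way, in this order (a step that is already met when the one before it is completed fails the run):
1. the safety pin is pulled clear of the latch while the drawbar is still coupled (distance between pin_head and socket above 0.075 m and value of joint drawbar below 0.05 rad), for 0.1 s.
2. the safety pin lies in the parts dish, let go (horizontal distance between pin_head and dish below 0.05 m and height (world z) of pin_head below 0.045 m and contact force between the fingers and safety_pin below 0.05 N), for 0.2 s.
3. the latch is pulled out sideways at least 9 mm while the coupler is still on the ball (value of joint latch above 0.009 m and value of joint drawbar below 0.05 rad), for 0.1 s.
At the end, for the whole second after the job is handed in: the drawbar is held raised at 0.29 rad or more (about 5 cm at the ball) and still (under 0.1 rad/s), the fingers press on the coupler or its latch with more than 1 N, and the safety pin lies in the parts dish (its head within 50 mm of the dish's centre and below 45 mm), not touched by the fingers (all of step 2 and value of joint drawbar above 0.29 rad and velocity of joint drawbar between -0.1 and 0.1 rad/s and contact force between the fingers and coupler above 1 N); the arm keeps its last pose, push and grip.
It fails at once if the solder reel is moved more than 3 cm (distance of solder_reel from where it was at the start of the episode above 0.03 m).
It fails at once if the dropper bottle is moved more than 3 cm or tipped (distance of bottle from where it was at the start of the episode above 0.03 m or angle between bottle's own z axis and vertical above 0.5 rad).
It also fails if it takes over 54 s, if anything falls off the work surface, if the arm or the gripper's body presses on something with over 40 N, if the wrist force passes 120 N, or if a joint passes its speed limit or range.

## Robot

A 7-joint arm with a two-finger parallel gripper is mounted at the origin on the work surface; the furniture and walls round the work are solid. World frame = base frame: x ahead of the robot, y to its left, z up, the work surface at z = 0. Lengths are in m, angles in rad, forces in N, time in s.
With the tool pointing down it reaches from about 0.425 to 0.95 m from the base axis. Payload 4.7 kg.
Tool frame: the origin (TCP) lies at the very end of the fingers, on their centre line; the grasp point (between the pads) lies 19 mm behind it; z points along the fingers, y is the line along which they close (so a half turn about z gives the same grasp; the last joint's range is limited). The gripper opens to 85 mm and grips with 20 to 120 N. Pads are 22 mm wide; open, the fingers measure 114 mm over their backs; the gripper's body (76 mm by 85 mm) begins 54 mm behind the grasp point. The pads swing forward as they close: fully open they stand 13 mm farther back than shut.
Start: joints at [1.21, 0.469, -0.049, 1.532, 0.024, 1.141, -0.082], TCP at [0.22, -0.638, 0.191] pointing down, gripper open.
Joint ranges: [-2.59, 2.59], [-0.33, 1.99], [-1.39, 1.29], [0.1, 2.45], [-1.04, 4.18], [0.21, 1.99], [-2.66, 2.66]. Speed limits (rad/s): [2.57, 2.57, 3.14, 3.14, 3.14, 3.14, 3.14].

## Interface

Orientations are given as a unit quaternion [w, x, y, z].
In Python, from rig import r, imaging gives the robot as it stands. The module is installed in compiled form; this text tells all that it offers.
- The arm moves only by the tool jog_arm, never from a script. Its argument "rows" is a list of rows, each a list of 6 numbers: the shift along the tool's x, y, z in cm, then the turn, a rotation vector about the tool's x, y, z in rad. A call has 1 to 8 rows; each row is the pose to reach, as a shift and turn from the pose commanded when the call began, along the tool's axes at that moment; what a row does not reach only later rows make up. A row lasts 1/12 s, in which the tool goes at most 41.7 mm and 7.16 degrees, less where a joint would pass 70% of its speed; a pose out of reach is approached as far as the arm can. A call with a gripper value outside its range is refused whole. "claw" is the opening in per cent of the stroke, from 0 (shut) to 100 (fully open), set as the call begins (left out, the last holds). The fingers move at their own pace and stop on an object; "newtons" is the grip in N (left out, the last holds). Time passes only in rows, so rows that repeat a pose let the fingers close. It gives the time, the measured TCP pose, the force, the opening and the grip force at its end, in the units of the state.
- r.sense(): the state, without advancing time (a new reading comes with each control period).
- imaging.grab_frame(name): name is "scene" or "top"; returns a dict with "frame" (384x512x3 uint8, red, green, blue), "vertical_fov" (degrees; the focal length in pixels is half the picture's height over the tangent of half this angle, whatever the lens; pixels are square), "cx", "cy" (the principal point, pixels), "eye" and "rotation" of the camera in the world. Camera axes: x right, y down, z forward; pixel columns grow to the right and rows downward; lengths in m; the calibration is good to about 2 mm. A picture is of the moment at which its call begins. There is no depth.
- r.close_job(): hands the job in; it is judged then, once.
The state is a dict: "clock": time; "joint_pos": joint angles; "joint_vel": joint speeds; "tau": joint torques, N m; "tcp_pos": TCP position; "ee_rot": TCP orientation; "wrist_force": force on the tool from outside, world axes, zero at the start; "moment": the same for the moment, N m; "width": finger opening in m; "grip_force": force on a finger pad.
Only numpy, scipy, OpenCV 4.12 (cv2) and the standard library are available. Lean on these libraries where they do the work, as an engineer would, in place of code of your own. Each camera call takes 0.05 s, during which the arm holds its last target. There are 200 camera calls.

## Working session

There is one attempt and no reset: what is moved stays moved. The work goes in short steps, Python scripts to look and compute and a tool call to move; the robot and the scene stay as the last step left them, time stands still between calls to the robot, and variables do not carry over. Pictures are saved under pics/ and viewed, at most 10 in all, crops included, and the job is handed in when it is done.

Besides the shell and the picture viewer there is one more tool, called after "Emit:" as name(argument=value, ...), one argument or row to a line, values as JSON. jog_arm: Moves the arm, as the interface text tells. Its arguments: {"type":"object","properties":{"rows":{"type":"array","items":{"type":"array","items":{"type":"number"}}},"claw":{"type":"number"},"newtons":{"type":"number"}},"required":["rows"]}

```bash
mkdir -p pics; cat > h.py <<'E'
from rig import r, imaging
import numpy as np, cv2
def grab(n):
    f=imaging.grab_frame(n); f['f']=f['frame'].shape[0]/2/np.tan(np.radians(f['vertical_fov'])/2); f['R']=np.array(f['rotation'])
    if f['R'].shape!=(3,3):
        from scipy.spatial.transform import Rotation as Ro
        f['R']=Ro.from_quat(f['R'],scalar_first=True).as_matrix()
    return f
def ray(f,u,v):
    d=f['R']@np.array([(u-f['cx'])/f['f'],(v-f['cy'])/f['f'],1]); return np.array(f['eye']),d/np.linalg.norm(d)
def plane(f,u,v,z):
    e,d=ray(f,u,v); return e+d*(z-e[2])/d[2]
def proj(f,p):
    c=f['R'].T@(np.array(p)-f['eye']); return c[:2]/c[2]*f['f']+[f['cx'],f['cy']]
def two(f,a,g,b):
    e1,d1=ray(f,*a); e2,d2=ray(g,*b)
    s=np.linalg.lstsq(np.c_[d1,-d2],e2-e1,rcond=None)[0]; p=e1+s[0]*d1;q=e2+s[1]*d2
    return (p+q)/2,np.linalg.norm(p-q)
E
python3 - <<'E'
from h import *
for n in ('scene','top'):
    f=grab(n); print(n,f['f'],f['cx'],f['cy'],f['eye'],f['rotation'])
    np.save(f'pics/{n}0.npy',f['frame'])
    cv2.imwrite(f'pics/{n}0.png',cv2.resize(f['frame'][:,:,::-1],(800,600),interpolation=cv2.INTER_CUBIC))
s=r.sense(); print(s['tcp_pos'],s['ee_rot'],s['clock'],s['width'],s['wrist_force'])
E
```

```text
scene 442.4747551119642 259.3788853586557 190.11177294398811 [-0.10159935 -1.00342564  1.17736713] [-0.35823347  0.87328316 -0.30784053  0.11949688]
top 379.2360474358607 260.3789336325833 200.41586687152366 [ 0.30863913 -0.16517852  1.25804907] [-0.06031834  0.70448246 -0.70365217  0.07028365]
[ 0.21967799 -0.63762911  0.1904271 ] [-8.86530970e-04  9.86267411e-01  1.65153771e-01 -2.01472392e-04] 0.1 0.0854503252302869 [-0.19562437 -0.12387737 -0.66502109]
```

View pics/scene0.png

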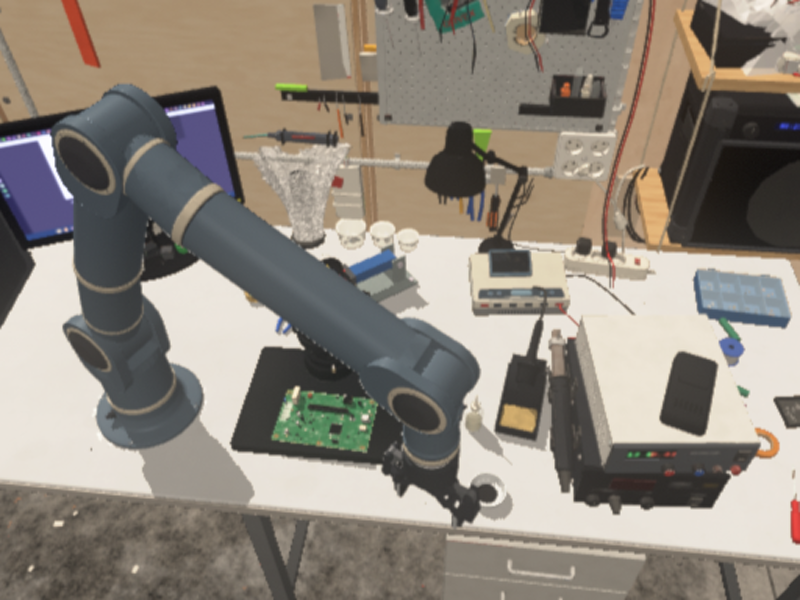

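View pics/top0.png

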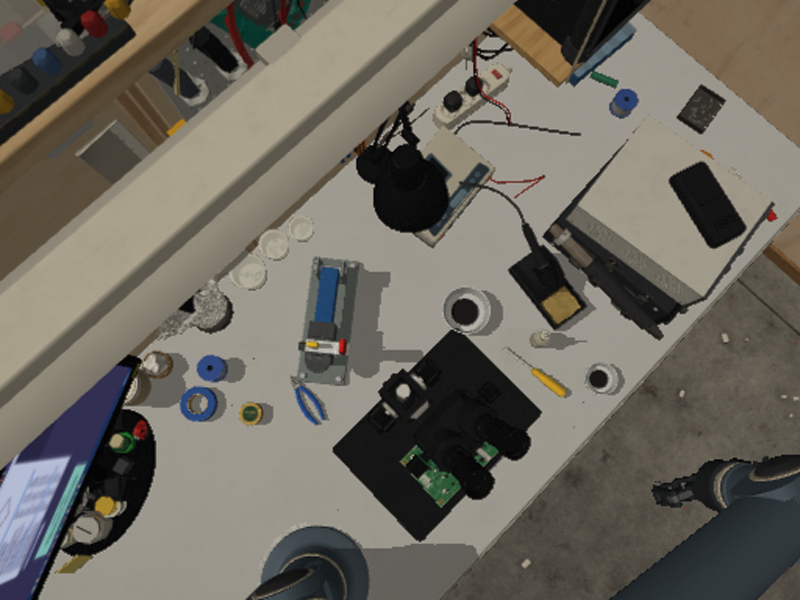

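The top view shows the stand at about (330,320) with the pin head near (312,345) and the tab near (342,346). The larger dish is at (465,310), the smaller one at (600,378) and the bottle at (540,338). In the scene view the arm hides the stand.

```bash
python3 - <<'E'
from h import *
f=grab('top'); im=f['frame']
c=im[155:255,180:330][:,:,::-1]; cv2.imwrite('pics/crop1.png',cv2.resize(c,(800,533),interpolation=cv2.INTER_CUBIC))
hsv=cv2.cvtColor(im,cv2.COLOR_RGB2HSV)
def cen(m,lab):
    m[:155]=0;m[255:]=0;m[:,:180]=0;m[:,330:]=0
    n,_,st,ce=cv2.connectedComponentsWithStats(m)
    for i in range(1,n):
        if st[i,4]>5: print(lab,st[i],ce[i])
cen(cv2.inRange(hsv,(20,120,100),(35,255,255)),'yel')
cen(cv2.inRange(hsv,(0,150,90),(8,255,255))|cv2.inRange(hsv,(172,150,90),(180,255,255)),'red')
cen(cv2.inRange(hsv,(100,120,40),(120,255,255)),'blue')
k=800/512
for lab,u,v,z in [('dishrim',466/k,311/k,.03),('bottletop',540/k,337/k,.1),('small',602/k,378/k,.03),('pivotblue',328/k,272/k,.09)]:
    print(lab,plane(f,u,v,z))
E
```

```text
yel [196 219   7   4  23] [199.39130435 220.2173913 ]
red [217 217   4   9  29] [218.24137931 220.93103448]
blue [201 171  16  36 397] [208.75314861 188.44584383]
blue [189 247  12   8  40] [194.15  250.925]
dishrim [ 0.54337214 -0.3075965   0.03      ]
bottletop [ 0.47795913 -0.44524846  0.1       ]
small [ 0.40249184 -0.58773956  0.03      ]
pivotblue [ 0.61171036 -0.02182341  0.09      ]
```

View pics/crop1.png

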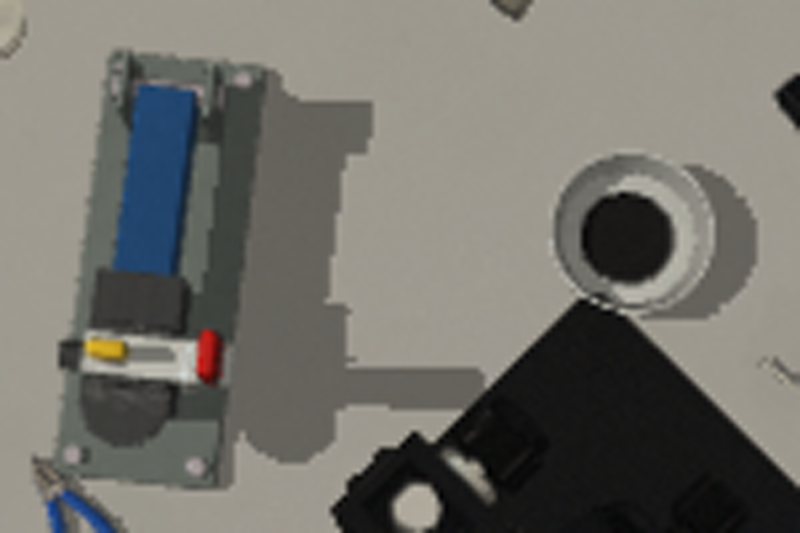

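The zoom shows the stand's plate corners at crop (225,488), (267,68) and (52,473), the yellow pin head at (106,349) and the red tab at (208,356). The dish is at (635,232).

```bash
python3 - <<'E'
from h import *
f=grab('top')
P=lambda x,y,z: plane(f,180+x/5.333-.5+.09,155+y/5.333-.5+.09,z)[:2]
nr,fr,nl,fl=P(225,488,.012),P(267,68,.012),P(52,473,.012),P(112,48,.012)
print(nr,fr,nl,fl,np.linalg.norm(fr-nr),np.linalg.norm(nr-nl))
a=fr-nr; print('ang right edge',np.degrees(np.arctan2(a[1],a[0])))
b=nl-nr; print('ang near edge-90',np.degrees(np.arctan2(b[1],b[0]))-90)
# blue bar top z=.085
b0,b1=P(148,272,.085),P(167,88,.085); d=b1-b0; print('bar ang',np.degrees(np.arctan2(d[1],d[0])),b0,b1)
pin,tab=P(106,349,.124),P(208,355,.147); d=pin-tab; print('pin',pin,'tab',tab,np.linalg.norm(d),np.degrees(np.arctan2(d[1],d[0]))-90)
def fit(th):
    R=np.array([[np.cos(th),-np.sin(th)],[np.sin(th),np.cos(th)]])
    o=[p-R@np.array(q) for p,q in [(nr,(-.067,-.05)),(fr,(.203,-.05)),(nl,(-.067,.05)),(pin,(0,.01)),(tab,(0,-.05))]]
    return np.array(o)
print(fit(np.arctan2(a[1],a[0])).round(4))
print('pin ends',P(86,345,.124),P(127,352,.124), 'dish rim',P(554,232,.03),P(716,232,.03),P(635,152,.03),P(635,315,.03))
E
```

```text
[ 0.38976982 -0.05678609] [ 0.65576316 -0.07854669] [0.3988235  0.04916346] [0.66856236 0.02027368] 0.26688196464100633 0.10633568110931506
ang right edge -4.676884570425309
ang near edge-90 -4.884220990922401
bar ang -4.3468057079403835 [ 0.51122544 -0.01561936] [ 0.62283766 -0.02410322]
pin [0.46038812 0.00191592] tab [ 0.4540701 -0.0577942] 0.06004345059462453 -6.040075079842069
[[ 0.4606 -0.0124]
 [ 0.4575 -0.0122]
 [ 0.4615 -0.0061]
 [ 0.4596 -0.0081]
 [ 0.4581 -0.008 ]]
pin ends [0.46264082 0.01323562] [ 0.45870513 -0.00994559] dish rim [ 0.54643076 -0.25882335] [ 0.54669239 -0.35932441] [ 0.59741207 -0.30999704] [ 0.49459559 -0.30807178]
```

Emit:
jog_arm(
  rows=[
    [0, 0, -4, 0, 0, 0],
    [0, 0, -8, 0, 0, 0],
    [0, 0, -12, 0, 0, 0],
    [0, 0, -16, 0, 0, 0],
    [0, 0, -20, 0, 0, 0],
    [0, 0, -20, 0, 0, 0],
  ],
)

```text
clock: 0.7
tcp_pos: [0.221, -0.6409, 0.4015]
ee_rot: [0.008, 0.986, 0.165, 0.002]
wrist_force: [1.5, 0.8, 1.4]
width: 0.0854
grip_force: 0.0
```

```bash
cat >> h.py <<'E'
from scipy.spatial.transform import Rotation as Ro
def pose():
    s=r.sense(); return np.array(s['tcp_pos']),Ro.from_quat(s['ee_rot'],scalar_first=True)
def delta(p,ydir=None,R=None):
    "shift cm + rotvec in the current tool frame; ydir=world angle (deg) of tool y, tool down"
    p0,R0=pose()
    if R is None:
        y=np.array([np.cos(np.radians(ydir)),np.sin(np.radians(ydir)),0]); z=np.array([0,0,-1.]); R=Ro.from_matrix(np.c_[np.cross(y,z),y,z])
    return (R0.inv().apply(np.array(p)-p0)*100).round(2),(R0.inv()*R).as_rotvec().round(3)
E
python3 - <<'E'
from h import *
k=800/512
g=grab('scene');f=grab('top')
for n,a,b in [('lampcap',(458,130),(405,165)),('lamp lower',(455,195),(415,225)),('micro eye',(300,330),(470,475)),('microtop',(345,275),(400,390))]:
    print(n,two(g,(a[0]/k,a[1]/k),f,(b[0]/k,b[1]/k)))
for n in 'scene','top':
    cv2.imwrite(f'pics/{n}1.png',cv2.resize((g if n=='scene' else f)['frame'][:,:,::-1],(800,600),interpolation=cv2.INTER_CUBIC))
print(pose()[0],r.sense()['joint_pos'])
E
```

```text
lampcap (array([ 0.67288432, -0.174545  ,  0.46749643]), np.float64(0.0034352853726073137))
lamp lower (array([ 0.63740781, -0.19756371,  0.34190692]), np.float64(0.026001721653948436))
micro eye (array([ 0.23293175, -0.27807723,  0.30655821]), np.float64(0.005138499265709557))
microtop (array([ 0.37816168, -0.17534342,  0.26746223]), np.float64(0.0317330502294819))
[ 0.22017109 -0.6387789   0.39353614] [ 1.20088748  0.38243751 -0.03761857  1.21474037  0.01411841  1.54039274
 -0.07338751]
```

View pics/scene1.png

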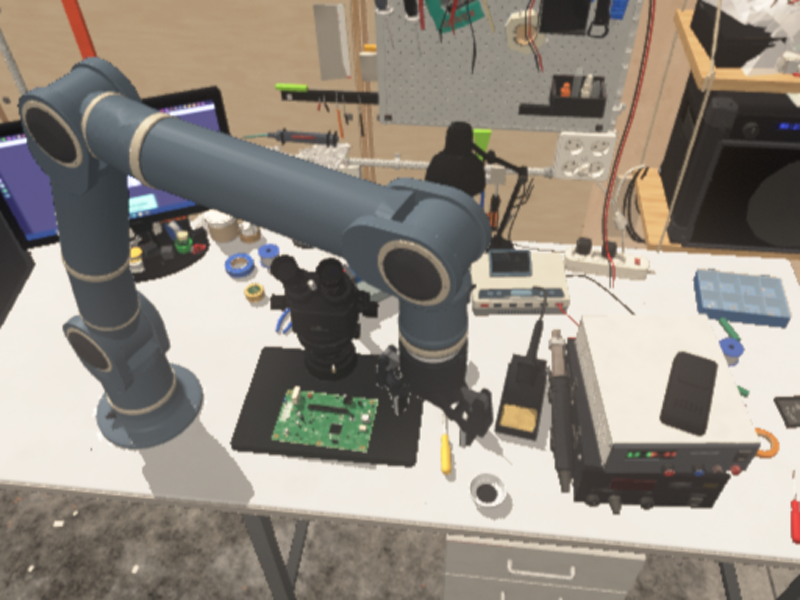

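The scene view shows the microscope's eyepieces at (285,265) and (335,268), about 0.3 m high, and the lamp head at (455,165). I'll pass above the microscope and to the base side of the lamp.

Emit:
jog_arm(
  rows=[
    [2.5, -2, -1, 0, 0, -0.11],
    [5, -4, -2, 0, 0, -0.22],
    [7.5, -6, -3, 0, 0, -0.33],
    [10, -8, -3.5, 0, 0, -0.44],
    [12.5, -10, -3.5, 0, 0, -0.55],
    [15, -12, -3.5, 0, 0, -0.66],
    [18, -14, -3.5, 0, 0, -0.77],
    [20.5, -16, -3.5, 0, 0, -0.88],
  ],
  claw=50,
)

```text
clock: 1.47
tcp_pos: [0.3623, -0.4177, 0.4241]
ee_rot: [-0.002, 0.82, 0.572, -0.0]
wrist_force: [-0.9, 0.2, -0.8]
width: 0.0428
grip_force: 0.0
```

```bash
python3 - <<'E'
from h import *
print(pose()[0],r.sense()['joint_pos'])
for p in [(.44,-.2,.43),(.46,.002,.43),(.46,.002,.25)]: print(delta(p,-9.6))
E
```

```text
[ 0.36231984 -0.41766317  0.42414516] [ 1.02002004  0.17187123 -0.28893238  1.43363978  0.04797847  1.54679939
  0.38127539]
(array([23.11, -0.23, -0.54]), array([-0.003, -0.002, -0.185]))
(array([42.76, -5.32, -0.48]), array([-0.003, -0.002, -0.185]))
(array([42.72, -5.27, 17.52]), array([-0.003, -0.002, -0.185]))
```

Emit:
jog_arm(
  rows=[
    [3.5, 0, -0.5, 0, 0, -0.03],
    [7.5, 0, -0.5, 0, 0, -0.06],
    [11.5, 0, -0.5, 0, 0, -0.09],
    [15.5, 0, -0.5, 0, 0, -0.12],
    [19.5, 0, -0.5, 0, 0, -0.15],
    [23.1, -0.2, -0.5, 0, 0, -0.185],
    [27, -1.2, -0.5, 0, 0, -0.185],
    [31, -2.3, -0.5, 0, 0, -0.185],
  ],
)

```text
clock: 2.13
tcp_pos: [0.4483, -0.1202, 0.4291]
ee_rot: [-0.002, 0.766, 0.643, -0.001]
wrist_force: [1.3, 0.8, -0.2]
width: 0.0427
grip_force: 0.0
```

Emit:
jog_arm(
  rows=[
    [3.9, -0.75, 0, 0, 0, 0],
    [7.8, -1.5, 0, 0, 0, 0],
    [10.8, -1.3, 3, 0, 0, 0],
    [11.5, -1, 7, 0, 0, 0],
    [11.5, -0.9, 11, 0, 0, 0],
    [11.5, -0.9, 15, 0, 0, 0],
    [11.5, -0.9, 16, 0, 0, 0],
    [11.5, -0.9, 16, 0, 0, 0],
  ],
)

```text
clock: 2.8
tcp_pos: [0.457, -0.0073, 0.2677]
ee_rot: [-0.003, 0.766, 0.643, -0.003]
wrist_force: [0.1, -0.3, 0.7]
width: 0.0427
grip_force: 0.0
```

```bash
python3 - <<'E'
from h import *
print(pose()[0],pose()[1].as_matrix().round(3).tolist(),r.sense()['joint_pos'].round(2) if 0 else r.sense()['joint_pos'])
g=grab('scene');f=grab('top')
for p in [(.46,.002,.112),(.4555,-.058,.125)]: print(proj(g,p),proj(f,p))
for fr in (g,f):
    hsv=cv2.cvtColor(fr['frame'],cv2.COLOR_RGB2HSV)
    x,y=proj(fr,(.46,.002,.112)).astype(int)
    for m in (cv2.inRange(hsv,(20,120,90),(35,255,255)),cv2.inRange(hsv,(0,150,70),(8,255,255))|cv2.inRange(hsv,(172,150,70),(180,255,255))):
        n,_,st,ce=cv2.connectedComponentsWithStats(m)
        for i in range(1,n):
            if st[i,4]>4 and np.hypot(*(ce[i]-[x,y]))<45: print(st[i],ce[i])
a=[c['frame'][max(0,y-75):y+75,max(0,x-75):x+75,::-1] for c in (g,f) for x,y in [proj(c,(.46,.002,.15)).astype(int)]]
cv2.imwrite('pics/c2.png',np.hstack([cv2.resize(i,(400,400),interpolation=cv2.INTER_CUBIC) for i in a]))
E
```

```text
[ 0.45697456 -0.0073417   0.26770573] [[0.173, 0.985, -0.009], [0.985, -0.173, 0.001], [-0.001, -0.009, -1.0]] [ 0.57229418  0.0940763  -0.68560004  1.88272156  0.0619002   1.19533484
 -0.30812454]
[209.69149629 171.4426799 ] [200.0025537  220.68403979]
[218.09577212 178.54794903] [219.36024018 221.63727168]
[195 219   9   4  26] [199.5        220.19230769]
[217 217   5  10  36] [218.52777778 221.33333333]
```

View pics/c2.png

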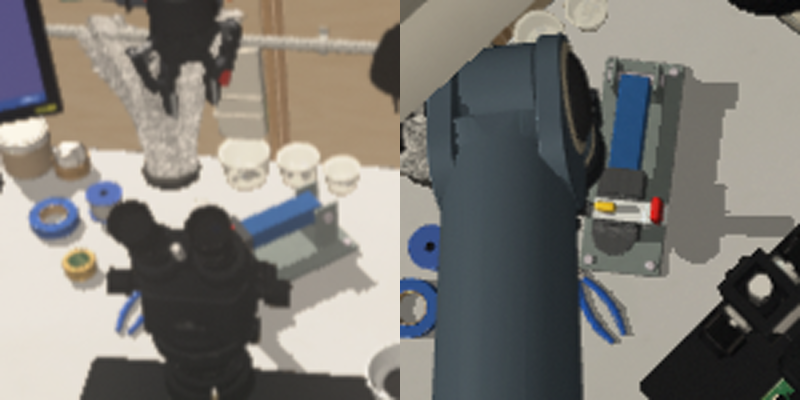

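The scene view is blocked by the microscope. In the right-hand (top) crop the pin head sits at (604,207) and the tab at (656,209), which agrees with my estimate. Descending onto the pin.

Emit:
jog_arm(
  rows=[
    [0.5, 0, 3, 0, 0, 0],
    [1, 0.1, 7, 0, 0, 0],
    [1, 0.1, 10.5, 0, 0, 0],
    [1, 0.1, 13, 0, 0, 0],
    [1, 0.1, 14.5, 0, 0, 0],
    [1, 0.1, 14.5, 0, 0, 0],
    [1, 0.1, 14.5, 0, 0, 0],
  ],
)

```text
clock: 3.48
tcp_pos: [0.4646, 0.0027, 0.128]
ee_rot: [0.001, 0.766, 0.643, 0.001]
wrist_force: [0.4, 1.2, 0.4]
width: 0.0429
grip_force: 0.0
```

```bash
python3 - <<'E'
from h import *
print(delta((.460,.002,.103),-9.6), r.sense()['joint_pos'])
f=grab('top');cv2.imwrite('pics/c3.png',cv2.resize(f['frame'][170:260,160:280,::-1],(800,600),interpolation=cv2.INTER_CUBIC))
E
```

```text
(array([-0.15, -0.45,  2.5 ]), array([ 0.003, -0.001, -0.007])) [ 0.48649971  0.26702351 -0.67508867  2.05804335  0.21556893  0.88191694
 -0.4835621 ]
```

View pics/c3.png

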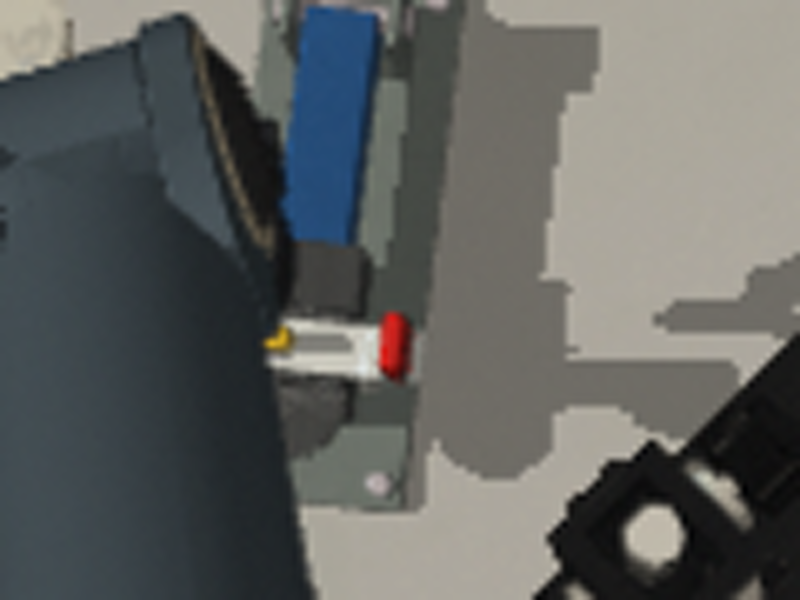

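The wrist now covers most of the pin; its right end shows at (280,340) and the tab at (395,345), both undisturbed. Going down to grip height and closing.

Emit:
jog_arm(
  rows=[
    [-0.1, -0.4, 1.2, 0, 0, 0],
    [-0.1, -0.4, 2.4, 0, 0, 0],
    [-0.1, -0.4, 2.4, 0, 0, 0],
    [-0.1, -0.4, 2.4, 0, 0, 0],
  ],
)

```text
clock: 3.87
tcp_pos: [0.4601, 0.0024, 0.104]
ee_rot: [0.001, 0.766, 0.643, 0.001]
wrist_force: [0.4, -0.1, 0.5]
width: 0.0428
grip_force: 0.0
```

Emit:
jog_arm(
  rows=[
    [0, 0, 0, 0, 0, 0],
    [0, 0, 0, 0, 0, 0],
    [0, 0, 0, 0, 0, 0],
    [0, 0, 0, 0, 0, 0],
    [0, 0, 0, 0, 0, 0],
    [0, 0, 0, 0, 0, 0],
  ],
  claw=0,
  newtons=30,
)

```text
clock: 4.37
tcp_pos: [0.4587, 0.0024, 0.1025]
ee_rot: [0.0, 0.766, 0.643, 0.0]
wrist_force: [-0.2, -0.2, 1.0]
width: 0.0003
grip_force: 0.0
```

```bash
python3 - <<'E'
from h import *
f=grab('top');g=grab('scene')
a=cv2.resize(f['frame'][170:260,180:300,::-1],(533,400),interpolation=cv2.INTER_CUBIC)
b=cv2.resize(g['frame'][110:210,160:260,::-1],(267,400)[::1],interpolation=cv2.INTER_CUBIC)
cv2.imwrite('pics/c4.png',np.hstack([a,b]))
E
```

```text
(no output)
```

View pics/c4.png

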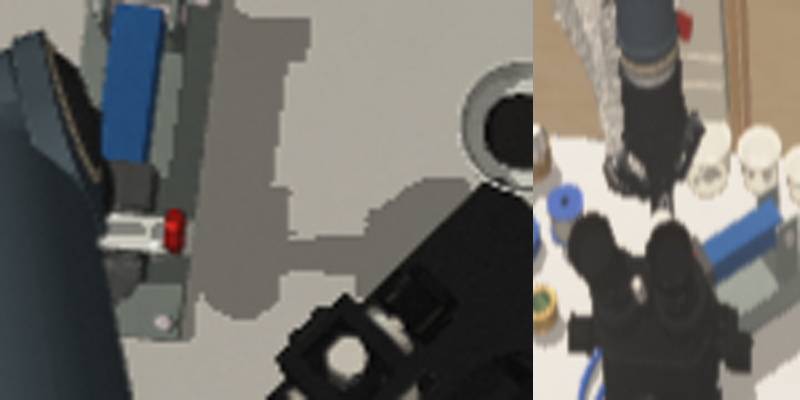

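The pin head is hidden behind the wrist; the tab at (174,230) is unmoved. I'll back straight up and look.

Emit:
jog_arm(
  rows=[
    [0, 0, -4, 0, 0, 0],
    [0, 0, -8, 0, 0, 0],
    [0, 0, -12, 0, 0, 0],
    [-1, 0, -16, 0, 0, 0],
    [-1, 0, -17, 0, 0, 0],
    [-1, 0, -17, 0, 0, 0],
  ],
)

```text
clock: 4.97
tcp_pos: [0.4591, -0.0077, 0.2759]
ee_rot: [0.003, 0.766, 0.642, 0.002]
wrist_force: [-0.2, -0.1, -0.1]
width: -0.0002
grip_force: 0.0
```

```bash
python3 - <<'E'
from h import *
f=grab('top')
hsv=cv2.cvtColor(f['frame'],cv2.COLOR_RGB2HSV); m=cv2.inRange(hsv,(20,120,90),(35,255,255))
n,_,st,ce=cv2.connectedComponentsWithStats(m)
for i in range(1,n):
    if st[i,4]>4 and np.hypot(*(ce[i]-[200,220]))<60: print(st[i],ce[i],plane(f,*ce[i],.122))
print(pose()[0], r.sense()['width'])
cv2.imwrite('pics/c5.png',cv2.resize(f['frame'][190:250,160:240,::-1],(800,600),interpolation=cv2.INTER_CUBIC))
E
```

```text
[195 219   9   4  26] [199.5        220.19230769] [0.46016825 0.00209485 0.122     ]
[ 0.45757069 -0.00759163  0.2734217 ] 0.00014350931436621182
```

View pics/c5.png

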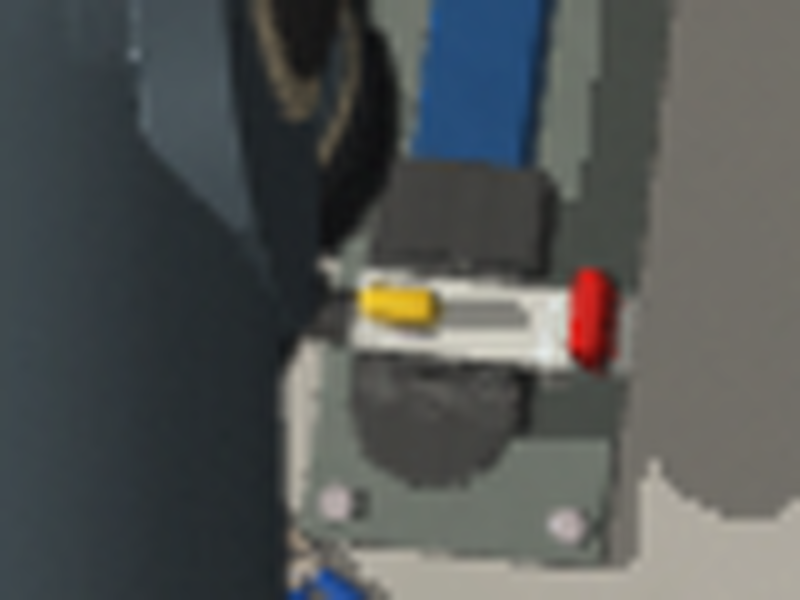

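The pin at crop (400,303) has not moved, so the fingers closed without holding it. I'll check the tool against the pictures by marking the predicted TCP.

```bash
python3 - <<'E'
from h import *
p,R=pose(); f=grab('top');g=grab('scene'); out=[]
for c in (g,f):
    q=proj(c,p); x,y=q.astype(int); x0,y0=max(0,x-40),max(0,y-60)
    im=cv2.resize(c['frame'][y0:y0+90,x0:x0+60,::-1],(400,600),interpolation=cv2.INTER_CUBIC)
    for k,dz in enumerate((0,.04,.08)):
        u=(proj(c,p+[0,0,dz])-[x0,y0]+.5)*6.667; print(proj(c,p+[0,0,dz]),u)
        cv2.drawMarker(im,tuple(int(t) for t in u),(0,255,255-100*k),cv2.MARKER_CROSS,14,1)
    out.append(im)
cv2.imwrite('pics/c6.png',np.hstack(out)); print(p,r.sense()['joint_pos'])
E
```

```text
[206.14723006 137.05449204] [270.99508279 403.71679842]
[204.91680851 127.18288558] [262.79186235 337.90279815]
[203.6353575  116.90187241] [254.24842845 269.35928338]
[194.87143413 213.51223593] [275.82335132 406.76857697]
[192.39577095 211.12684949] [259.31810495 390.86520555]
[189.70720782 208.53632663] [241.39345453 373.59418961]
[ 0.45757069 -0.00759163  0.2734217 ] [ 0.58938382  0.0858528  -0.69988527  1.88328182  0.05907195  1.19572574
 -0.30428515]
```

View pics/c6.png

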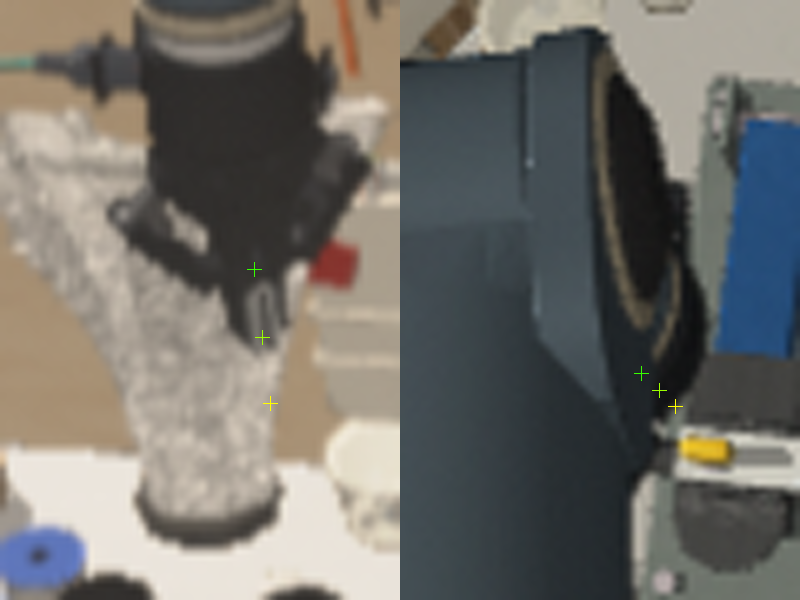

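The scene crop shows the real fingertips at (265,348), about 34 mm above the reported TCP mark at (271,404). That would explain why the fingers closed over the pin. I'll test the offset against the start pictures numerically.

```bash
python3 - <<'E'
from h import *
f=grab('top');g=grab('scene');k=800/512
p=np.array([.2197,-.6376,.1904]); y=np.array([.326,-.945,0])
for dz in (0,.013,.034,.05):
    print(dz,[(proj(c,p+[0,0,dz]+s*.043*y)*k).round(0).tolist() for c in (g,f) for s in (-1,1)])
# dark blob extents in start images near gripper
for n in ('scene','top'):
    im=np.load(f'pics/{n}0.npy'); gr=im.max(2)
    if n=='top': x0,x1,y0,y1=410,450,290,330; inv=gr<45
    else: x0,x1,y0,y1=235,330,280,340; inv=gr<60
    print(n,x0,y0)
    for row in inv[y0:y1:2,x0:x1]: print(''.join('#' if t else '.' for t in row))
# alternative hypotheses for tip now
print('if z right',plane(g,205.25,128.7,.2734),' if +34',plane(g,205.25,128.7,.307))
E
```

```text
0 [[404.0, 509.0], [453.0, 538.0], [645.0, 484.0], [690.0, 467.0]]
0.013 [[404.0, 505.0], [453.0, 534.0], [648.0, 485.0], [693.0, 468.0]]
0.034 [[404.0, 499.0], [454.0, 527.0], [653.0, 486.0], [699.0, 469.0]]
0.05 [[404.0, 493.0], [454.0, 522.0], [657.0, 487.0], [704.0, 469.0]]
scene 235 280
...###################.........................................................................
..###############..###.........................................................................
..############.....##..........................................................................
..###########......##..........................................................................
.##########....................................................................................
##########.....................................................................................
#########..######..............................................................................
##########.#####.......#...............................##......................................
..........#####......#.###.............
[... 2293 characters left out ...]
..................................###
....................................####
................................########
......................##################
............#.......####################
........#....#############..############
........##########..#######.############
.......######################....#######
........################..........######
.........########.............##########
..........########.......########....###
..........#################.............
...................#######..............
........................................
........................................
if z right [0.47977945 0.03099738 0.2734    ]  if +34 [ 0.4581699 -0.0074516  0.307    ]
```

Both start pictures agree: the fingertips sit about 34 mm behind the reported TCP along the tool, with no sideways error. I'll grip at a reported z of about 0.071.

Emit:
jog_arm(
  rows=[
    [0.5, 0, 4, 0, 0, 0],
    [1, 0.1, 8, 0, 0, 0],
    [1, 0.1, 12, 0, 0, 0],
    [1, 0.1, 15, 0, 0, 0],
    [1, 0.1, 17.2, 0, 0, 0],
    [1, 0.1, 17.2, 0, 0, 0],
    [1, 0.1, 17.2, 0, 0, 0],
  ],
  claw=50,
)

```text
clock: 5.8
tcp_pos: [0.4582, 0.0027, 0.099]
ee_rot: [-0.002, 0.766, 0.643, -0.001]
wrist_force: [-0.4, 0.9, 0.3]
width: 0.043
grip_force: 0.0
```

```bash
python3 - <<'E'
from h import *
print(pose()[0],delta((.460,.002,.071),-9.6))
E
```

```text
[0.45824815 0.00266523 0.09904245] (array([-0.04,  0.2 ,  2.8 ]), array([-0.004, -0.   , -0.005]))
```

Emit:
jog_arm(
  rows=[
    [0, 0.1, 1, 0, 0, 0],
    [0, 0.2, 2, 0, 0, 0],
    [0, 0.2, 2.8, 0, 0, 0],
    [0, 0.2, 2.8, 0, 0, 0],
    [0, 0.2, 2.8, 0, 0, 0],
  ],
)

```text
clock: 6.22
tcp_pos: [0.4614, 0.0018, 0.0722]
ee_rot: [-0.0, 0.766, 0.643, -0.0]
wrist_force: [0.2, 0.4, 0.3]
width: 0.0425
grip_force: 0.0
```

Emit:
jog_arm(
  rows=[
    [0, 0, 0, 0, 0, 0],
    [0, 0, 0, 0, 0, 0],
    [0, 0, 0, 0, 0, 0],
    [0, 0, 0, 0, 0, 0],
    [0, 0, 0, 0, 0, 0],
    [0, 0, 0, 0, 0, 0],
  ],
  claw=0,
  newtons=30,
)

```text
clock: 6.72
tcp_pos: [0.462, 0.0019, 0.0729]
ee_rot: [0.0, 0.766, 0.643, 0.0]
wrist_force: [-1.0, 0.0, 4.8]
width: 0.009
grip_force: 34.2
```

Emit:
jog_arm(
  rows=[
    [0, 0, -0.7, 0, 0, 0],
    [0, 0, -1.6, 0, 0, 0],
    [0, 0, -3, 0, 0, 0],
    [0, 0, -6, 0, 0, 0],
    [0, 0, -10, 0, 0, 0],
    [0, 0, -14, 0, 0, 0],
    [0, 0, -18, 0, 0, 0],
    [0, 0, -22, 0, 0, 0],
  ],
)

```text
clock: 7.38
tcp_pos: [0.461, 0.0023, 0.2951]
ee_rot: [0.0, 0.766, 0.643, 0.0]
wrist_force: [0.7, -0.6, -0.1]
width: 0.0091
grip_force: 33.6
```

```bash
python3 - <<'E'
from h import *
f=grab('top'); hsv=cv2.cvtColor(f['frame'],cv2.COLOR_RGB2HSV); m=cv2.inRange(hsv,(20,120,90),(35,255,255))
n,_,st,ce=cv2.connectedComponentsWithStats(m)
print([(s.tolist(),c) for s,c in zip(st[1:],ce[1:]) if s[4]>4 and abs(c-[195,215]).max()<30])
print(r.sense()['width'],r.sense()['grip_force'],r.sense()['joint_pos'])
for p in [(.46,.002,.36),(.49,-.17,.36),(.546,-.309,.36),(.546,-.309,.12)]: print(delta(p,-9.6))
E
```

```text
[]
0.00889831776925252 33.66799771785736 [ 0.59492172  0.0717534  -0.72380767  1.82372714  0.05388965  1.24947792
 -0.3175038 ]
(array([-0.19, -0.48, -5.7 ]), array([ 0.015, -0.001, -0.006]))
(array([-16.61,   5.44,  -5.62]), array([ 0.015, -0.001, -0.006]))
(array([-29.34,  13.36,  -5.52]), array([ 0.015, -0.001, -0.006]))
(array([-29.36,  12.99,  18.48]), array([ 0.015, -0.001, -0.006]))
```

Emit:
jog_arm(
  rows=[
    [-0.5, 0, -4, 0, 0, 0],
    [-4, 1, -5.5, 0, 0, 0],
    [-8, 2.5, -5.5, 0, 0, 0],
    [-12, 4, -5.5, 0, 0, 0],
    [-15.8, 5.2, -5.5, 0, 0, 0],
    [-19.3, 7, -5.5, 0, 0, 0],
    [-22.6, 9, -5.5, 0, 0, 0],
    [-26, 11, -5.5, 0, 0, 0],
  ],
)

```text
clock: 8.1
tcp_pos: [0.5249, -0.275, 0.3479]
ee_rot: [0.0, 0.766, 0.643, 0.0]
wrist_force: [0.8, 1.1, 0.5]
width: 0.0092
grip_force: 33.6
```

Emit:
jog_arm(
  rows=[
    [-3.3, 2.3, 0, 0, 0, 0],
    [-3.3, 2.3, 4, 0, 0, 0],
    [-3.3, 2.3, 8, 0, 0, 0],
    [-3.3, 2.3, 12, 0, 0, 0],
    [-3.3, 2.3, 16, 0, 0, 0],
    [-3.3, 2.3, 20, 0, 0, 0],
    [-3.3, 2.3, 22, 0, 0, 0],
    [-3.3, 2.3, 22, 0, 0, 0],
  ],
)

```text
clock: 8.77
tcp_pos: [0.5378, -0.3082, 0.122]
ee_rot: [-0.005, 0.766, 0.643, -0.002]
wrist_force: [-1.1, -0.9, -1.4]
width: 0.0092
grip_force: 33.6
```

```bash
python3 - <<'E'
from h import *
f=grab('top');g=grab('scene')
for c,t in ((f,'top'),(g,'scene')):
    hsv=cv2.cvtColor(c['frame'],cv2.COLOR_RGB2HSV); m=cv2.inRange(hsv,(20,120,70),(35,255,255))
    n,_,st,ce=cv2.connectedComponentsWithStats(m); p=pose()[0]+[0,0,.034]; q=proj(c,p)
    print(t,q,[(s.tolist(),cc.round(1)) for s,cc in zip(st[1:],ce[1:]) if s[4]>3 and abs(cc-q).max()<30])
print(pose()[0],r.sense()['joint_pos'],r.sense()['width'],delta((.546,-.309,.01),-9.6))
cv2.imwrite('pics/spare.png',cv2.resize(np.hstack([c['frame'][y-60:y+60,x-60:x+60,::-1] for c in (f,g) for x,y in [proj(c,(.546,-.309,.1)).astype(int)]]),(800,400),interpolation=cv2.INTER_CUBIC))
E
```

```text
top [303.95934245 191.10711982] []
scene [285.88407514 201.26905353] [([285, 199, 3, 6, 11], array([286.4, 201.7]))]
[ 0.5421178  -0.30970225  0.12783909] [ 0.79719482  0.49053254 -0.47533802  1.70662217  0.25729499  1.00684878
  0.05736638] 0.008798833069506328 (array([ 0.13,  0.37, 11.78]), array([ 0.   , -0.001, -0.006]))
```

The yellow head shows in the scene camera at (286,202), right at the predicted fingertip, so the offset holds. Lowering into the dish.

Emit:
jog_arm(
  rows=[
    [0.1, 0.2, 3.5, 0, 0, 0],
    [0.1, 0.4, 7, 0, 0, 0],
    [0.1, 0.4, 9.5, 0, 0, 0],
    [0.1, 0.4, 11.2, 0, 0, 0],
    [0.1, 0.4, 11.8, 0, 0, 0],
    [0.1, 0.4, 11.8, 0, 0, 0],
  ],
)

```text
clock: 9.37
tcp_pos: [0.5469, -0.3098, 0.0103]
ee_rot: [0.001, 0.766, 0.643, 0.0]
wrist_force: [0.6, 0.5, -0.1]
width: 0.009
grip_force: 33.7
```

Emit:
jog_arm(
  rows=[
    [0, 0, 0.6, 0, 0, 0],
    [0, 0, 1, 0, 0, 0],
    [0, 0, 1, 0, 0, 0],
  ],
)

```text
clock: 9.62
tcp_pos: [0.5466, -0.3098, 0.0003]
ee_rot: [0.001, 0.766, 0.643, 0.0]
wrist_force: [-0.4, 0.2, -0.7]
width: 0.009
grip_force: 33.7
```

Emit:
jog_arm(
  rows=[
    [0, 0, 0, 0, 0, 0],
    [0, 0, 0, 0, 0, 0],
    [0, 0, 0, 0, 0, 0],
    [0, 0, 0, 0, 0, 0],
  ],
  claw=32,
)

```text
clock: 9.95
tcp_pos: [0.5462, -0.3096, -0.0001]
ee_rot: [0.0, 0.766, 0.643, 0.0]
wrist_force: [-1.3, -0.4, 0.2]
width: 0.0272
grip_force: 0.0
```

Emit:
jog_arm(
  rows=[
    [0, 0, -1.5, 0, 0, 0],
    [0, 0, -4, 0, 0, 0],
    [0, 0, -8, 0, 0, 0],
    [0, 0, -12, 0, 0, 0],
    [0, 0, -16, 0, 0, 0],
    [0, 0, -20, 0, 0, 0],
    [0, 0, -24, 0, 0, 0],
    [0, 0, -28, 0, 0, 0],
  ],
)

```text
clock: 10.62
tcp_pos: [0.5456, -0.3092, 0.2818]
ee_rot: [0.0, 0.766, 0.643, 0.0]
wrist_force: [0.8, -0.3, 0.6]
width: 0.0274
grip_force: 0.0
```

```bash
python3 - <<'E'
from h import *
f=grab('top');g=grab('scene')
for c,t in ((f,'top'),(g,'scene')):
    hsv=cv2.cvtColor(c['frame'],cv2.COLOR_RGB2HSV); m=cv2.inRange(hsv,(20,110,60),(35,255,255))
    n,_,st,ce=cv2.connectedComponentsWithStats(m); q=proj(c,(.546,-.309,.015))
    print(t,q,[(s.tolist(),cc.round(1),plane(c,*cc,.013)) for s,cc in zip(st[1:],ce[1:]) if s[4]>3 and abs(cc-q).max()<30])
print(pose()[0],r.sense()['joint_pos'],r.sense()['width'])
E
```

```text
top [298.14091322 199.11007836] [([295, 196, 2, 4, 6], array([295.5, 197.5]), array([ 0.55184975, -0.30047314,  0.013     ]))]
scene [285.26950806 230.27912759] [([283, 223, 6, 9, 32], array([285.3, 226.6]), array([ 0.55779278, -0.29553911,  0.013     ]))]
[ 0.5499128  -0.31033153  0.28793705] [ 0.81652995  0.36940571 -0.50834787  1.50433803  0.18550672  1.30061769
  0.11590259] 0.02744132881675183
```

The pin head is in the dish at about (0.555, -0.298), roughly 15 mm from the centre and released. Next I'll go to the tab.

Emit:
jog_arm(
  rows=[
    [0.5, -0.3, -4, 0, 0, 0.1],
    [3, -2, -7, 0, 0, 0.22],
    [6.3, -4.1, -7, 0, 0, 0.34],
    [9.5, -6.2, -7, 0, 0, 0.46],
    [12.7, -8.3, -7, 0, 0, 0.58],
    [16, -10, -7, 0, 0, 0.7],
    [19.4, -11.8, -7, 0, 0, 0.82],
    [23.1, -13.7, -7, 0, 0, 0.94],
  ],
  claw=40,
)

```text
clock: 11.38
tcp_pos: [0.4499, -0.0571, 0.3491]
ee_rot: [0.0, 0.975, 0.223, -0.0]
wrist_force: [0.3, -0.1, 1.2]
width: 0.0343
grip_force: 0.0
```

Emit:
jog_arm(
  rows=[
    [0, 0, 2, 0, 0, 0.11],
    [0, 0, 5, 0, 0, 0.22],
    [0, 0, 8, 0, 0, 0.33],
    [0, 0, 11, 0, 0, 0.44],
    [0, 0, 13, 0, 0, 0.54],
    [0, 0, 13, 0, 0, 0.54],
  ],
)

```text
clock: 11.88
tcp_pos: [0.4474, -0.058, 0.2152]
ee_rot: [-0.0, 0.999, -0.042, -0.004]
wrist_force: [-0.8, -0.2, 0.2]
width: 0.0345
grip_force: 0.0
```

```bash
python3 - <<'E'
from h import *
print(pose()[0],r.sense()['joint_pos'],delta((.455,-.058,.072),-94.7))
f=grab('top')
hsv=cv2.cvtColor(f['frame'],cv2.COLOR_RGB2HSV); m=cv2.inRange(hsv,(0,150,70),(8,255,255))|cv2.inRange(hsv,(172,150,70),(180,255,255))
n,_,st,ce=cv2.connectedComponentsWithStats(m)
print([(s.tolist(),c,plane(f,*c,.14)) for s,c in zip(st[1:],ce[1:]) if s[4]>4 and abs(c-[218,221]).max()<30])
E
```

```text
[ 0.44738887 -0.05802055  0.21520318] [ 0.54266922  0.1179861  -0.54508247  1.97621756  0.06799204  1.07414742
 -1.68727833] (array([ 0.89, -0.06, 14.31]), array([-0.001,  0.009, -0.002]))
[]
```

Emit:
jog_arm(
  rows=[
    [0.4, 0, 3, 0, 0, 0],
    [0.8, 0, 6, 0, 0, 0],
    [0.8, 0, 8, 0, 0, 0],
    [0.8, 0, 9, 0, 0, 0],
    [0.8, 0, 9, 0, 0, 0],
    [0.8, 0, 9, 0, 0, 0],
  ],
)

```text
clock: 12.43
tcp_pos: [0.4602, -0.0589, 0.1307]
ee_rot: [0.0, 0.999, -0.041, 0.001]
wrist_force: [0.7, 0.5, 0.1]
width: 0.0343
grip_force: 0.0
```

```bash
python3 - <<'E'
from h import *
print(pose()[0],delta((.455,-.058,.072),-94.7))
for _ in range(1):
    f=grab('top');g=grab('scene')
    for c,t in ((f,'top'),(g,'scene')):
        hsv=cv2.cvtColor(c['frame'],cv2.COLOR_RGB2HSV); m=cv2.inRange(hsv,(0,140,60),(8,255,255))|cv2.inRange(hsv,(172,140,60),(180,255,255))
        q=proj(c,(.455,-.058,.135)); n,_,st,ce=cv2.connectedComponentsWithStats(m)
        print(t,q,proj(c,pose()[0]+[0,0,.034]),[(s.tolist(),cc.round(1)) for s,cc in zip(st[1:],ce[1:]) if s[4]>2 and abs(cc-q).max()<25])
E
```

```text
[ 0.46017283 -0.05886981  0.13068202] (array([-0.53, -0.04,  5.87]), array([ 0.   , -0.002, -0.   ]))
top [219.04739323 221.37116014] [218.44592536 218.0961446 ] []
scene [217.74426569 176.50332614] [218.57072188 169.42445211] []
```

Emit:
jog_arm(
  rows=[
    [-0.2, 0, 1.2, 0, 0, 0],
    [-0.3, 0, 2.4, 0, 0, 0],
    [-0.3, 0, 2.8, 0, 0, 0],
    [-0.3, 0, 2.8, 0, 0, 0],
  ],
)

```text
clock: 12.87
tcp_pos: [0.4562, -0.0587, 0.1018]
ee_rot: [0.0, 0.999, -0.041, 0.0]
wrist_force: [-0.1, -0.9, 0.4]
width: 0.0336
grip_force: 0.0
```

Emit:
jog_arm(
  rows=[
    [0, 0, 1.2, 0, 0, 0],
    [0, 0, 2.4, 0, 0, 0],
    [0, 0, 3, 0, 0, 0],
    [0, 0, 3, 0, 0, 0],
    [0, 0, 3, 0, 0, 0],
  ],
)

```text
clock: 13.28
tcp_pos: [0.4566, -0.0586, 0.072]
ee_rot: [0.0, 0.999, -0.041, 0.0]
wrist_force: [-0.5, -0.6, -0.6]
width: 0.0341
grip_force: 0.0
```

Emit:
jog_arm(
  rows=[
    [0, 0, 0, 0, 0, 0],
    [0, 0, 0, 0, 0, 0],
    [0, 0, 0, 0, 0, 0],
    [0, 0, 0, 0, 0, 0],
    [0, 0, 0, 0, 0, 0],
  ],
  claw=0,
  newtons=60,
)

```text
clock: 13.7
tcp_pos: [0.457, -0.0576, 0.0722]
ee_rot: [-0.001, 0.999, -0.042, 0.001]
wrist_force: [-0.4, 3.7, 5.4]
width: 0.009
grip_force: 59.9
```

```bash
python3 - <<'E'
from h import *
s=r.sense();print(s['tcp_pos'],s['width'],s['grip_force'],s['wrist_force'],s['joint_pos'])
p0,R0=pose(); th=np.radians(-4.7); ex=np.array([np.cos(th),np.sin(th),0]); ey=np.array([-ex[1],ex[0],0])
piv=np.array([.4595,-.0085,0])+.165*ex+[0,0,.07]
p1=p0-.012*ey; print('pull tool',R0.inv().apply(p1-p0)*100)
for a in (.05,.1,.15,.2,.25,.3,.35,.38):
    Q=Ro.from_rotvec(a*ey); p=piv+Q.apply(p1-piv); print(a,(R0.inv().apply(p-p1)*100).round(2),(R0.inv()*Q*R0).as_rotvec().round(3))
E
```

```text
[ 0.45702994 -0.05756299  0.07219653] 0.008996519106513936 59.8813658952713 [-0.42665993  3.74237073  5.38965901] [ 0.46688769  0.32240069 -0.50997533  2.12530884  0.22876413  0.74355844
 -1.84502806]
pull tool [ 0.00232074  1.19999659 -0.00167023]
0.05 [ 0.03 -0.   -0.82] [-0.   -0.05  0.  ]
0.1 [ 0.11 -0.   -1.63] [-0.  -0.1  0. ]
0.15 [ 0.22 -0.   -2.44] [-0.   -0.15  0.  ]
0.2 [ 0.38 -0.01 -3.24] [-0.  -0.2  0. ]
0.25 [ 0.57 -0.01 -4.04] [-0.   -0.25  0.  ]
0.3 [ 0.8  -0.01 -4.82] [-0.001 -0.3    0.   ]
0.35 [ 1.08 -0.01 -5.59] [-0.001 -0.35   0.   ]
0.38 [ 1.26 -0.01 -6.04] [-0.001 -0.38   0.001]
```

Emit:
jog_arm(
  rows=[
    [0, 0.3, 0, 0, 0, 0],
    [0, 0.6, 0, 0, 0, 0],
    [0, 0.9, 0, 0, 0, 0],
    [0, 1.2, 0, 0, 0, 0],
    [0, 1.2, 0, 0, 0, 0],
    [0, 1.2, 0, 0, 0, 0],
    [0, 1.2, 0, 0, 0, 0],
  ],
)

```text
clock: 14.28
tcp_pos: [0.4559, -0.0687, 0.0721]
ee_rot: [-0.001, 0.999, -0.042, 0.001]
wrist_force: [0.3, 7.4, 5.2]
width: 0.009
grip_force: 60.1
```

The wrist force rose to 7.4 N, which matches the spring at about 12 mm, so the latch is out. Lifting along the pivot arc.

Emit:
jog_arm(
  rows=[
    [0, 0, -0.4, 0, -0.025, 0],
    [0.03, 0, -0.82, 0, -0.05, 0],
    [0.1, 0, -1.63, 0, -0.1, 0],
    [0.2, 0, -2.4, 0, -0.15, 0],
    [0.4, 0, -3.2, 0, -0.2, 0],
    [0.6, 0, -4, 0, -0.25, 0],
    [0.8, 0, -4.8, 0, -0.3, 0],
    [1.1, 0, -5.6, 0, -0.35, 0],
  ],
)

```text
clock: 14.95
tcp_pos: [0.4661, -0.0691, 0.1277]
ee_rot: [-0.009, 0.984, -0.041, -0.175]
wrist_force: [-0.3, 7.0, -1.7]
width: 0.0093
grip_force: 59.0
```

```bash
python3 - <<'E'
from h import *
s=r.sense();print(s['tcp_pos'],s['width'],s['grip_force'],s['wrist_force'],s['joint_pos'],s['moment'])
f=grab('top');g=grab('scene')
for c,t in ((f,'top'),):
    hsv=cv2.cvtColor(c['frame'],cv2.COLOR_RGB2HSV); m=cv2.inRange(hsv,(20,110,60),(35,255,255))
    n,_,st,ce=cv2.connectedComponentsWithStats(m); q=proj(c,(.546,-.309,.015))
    print(t,[(s.tolist(),cc.round(1)) for s,cc in zip(st[1:],ce[1:]) if s[4]>3 and abs(cc-q).max()<30])
a=cv2.resize(f['frame'][150:270,170:330,::-1],(400,300),interpolation=cv2.INTER_CUBIC); b=cv2.resize(g['frame'][100:250,160:360,::-1],(400,300),interpolation=cv2.INTER_CUBIC)
cv2.imwrite('pics/c7.png',np.hstack([a,b]))
E
```

```text
[ 0.46608927 -0.06914561  0.12770412] 0.009302241813696132 58.96868348121643 [-0.32962209  6.99144559 -1.70988447] [ 0.43633732  0.4661943  -0.49277562  1.80639148  0.17273988  1.27741334
 -1.78286725] [ 1.27337357 -0.77445522 -1.05288661]
top [([295, 196, 8, 5, 30], array([298.2, 197.6]))]
```

View pics/c7.png

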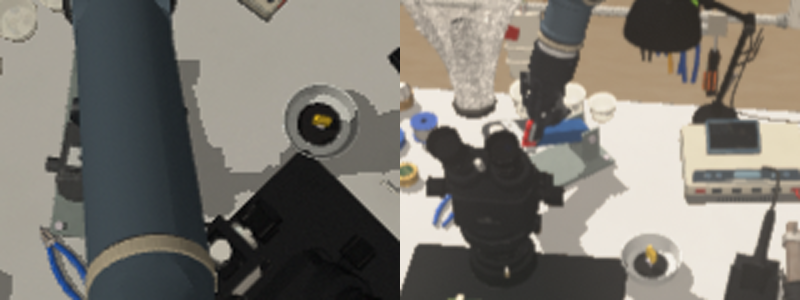

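Both views show the pin lying in the dish at (322,121) and (650,255), and the fingers holding the red tab with the blue bar raised at (565,130). I'll add a small margin and let it settle.

Emit:
jog_arm(
  rows=[
    [0.03, 0, -0.4, 0, -0.025, 0],
    [0.05, 0, -0.8, 0, -0.05, 0],
    [0.05, 0, -0.8, 0, -0.05, 0],
    [0.05, 0, -0.8, 0, -0.05, 0],
    [0.05, 0, -0.8, 0, -0.05, 0],
    [0.05, 0, -0.8, 0, -0.05, 0],
    [0.05, 0, -0.8, 0, -0.05, 0],
  ],
)

```text
clock: 15.63
tcp_pos: [0.4689, -0.0691, 0.1347]
ee_rot: [-0.01, 0.979, -0.041, -0.199]
wrist_force: [-0.4, 7.3, 0.5]
width: 0.0094
grip_force: 59.3
```

```bash
python3 - <<'E'
from h import *
s=r.sense();print(s['tcp_pos'],s['width'],s['grip_force'],s['wrist_force'])
th=np.radians(-4.7); ex=np.array([np.cos(th),np.sin(th),0]); ey=np.array([-ex[1],ex[0],0]); o=np.array([.4595,-.0085,0]); piv=o+.165*ex+[0,0,.07]
g=grab('scene'); hsv=cv2.cvtColor(g['frame'],cv2.COLOR_RGB2HSV); m=cv2.inRange(hsv,(0,140,60),(8,255,255))|cv2.inRange(hsv,(172,140,60),(180,255,255))
n,_,st,ce=cv2.connectedComponentsWithStats(m)
print([(s.tolist(),c.round(1)) for s,c in zip(st[1:],ce[1:]) if s[4]>4 and abs(c-[222,165]).max()<30])
for a in (0,.2,.3,.4):
    Q=Ro.from_rotvec(a*ey); print(a,[proj(g,piv+Q.apply(o+x*ex-.062*ey+[0,0,z]-piv)).round(1).tolist() for x,z in ((-.013,.147),(.013,.147),(-.013,.1),(.013,.1))])
E
```

```text
[ 0.46891692 -0.06907062  0.13469292] 0.009359447351265756 59.28685784339905 [-0.41721816  7.28273166  0.52164921]
[([222, 158, 6, 13, 35], array([224.5, 164.7]))]
0 [[216.1, 177.5], [222.7, 174.5], [217.2, 187.3], [223.7, 184.3]]
0.2 [[220.2, 167.9], [226.8, 166.1], [218.8, 179.0], [225.4, 177.1]]
0.3 [[222.9, 163.1], [229.5, 162.0], [220.3, 174.6], [226.8, 173.4]]
0.4 [[226.1, 158.4], [232.5, 158.0], [222.2, 170.2], [228.6, 169.6]]
```

The red tab's corners at (226,158) and (222,170) match a drawbar angle of about 0.4 rad. The coupler is still held, so I'm handing in.

```bash
python3 -c "
from rig import r
print(r.close_job())"
```

```text
the job is handed in; nothing more can be done
None
```

I handed the job in at about 15.7 s: the safety pin is lying in the parts dish, and the gripper is holding the uncoupled drawbar still by its latch tab at about 0.4 rad; the hand-in reported no verdict.

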